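Load two printed weld samples into the cooling carousel

TASK

Turn the cooling carousel by its red centre handle until its two empty green pockets stand side by side, evenly to the left and right in the open front of the yellow guard. Then drop the two square aluminium samples from the table into them, one in each pocket (either way round), upright and fully down on the pocket floor, and let go. Leave the carousel standing like that and leave the other things on the table where they are.

Things in the scene. Friction and masses are not known exactly. Their poses are not given: they have to be found in the camera images.
- stand: Fixed blue round plate, 310 mm in diameter, 10 mm thick, carrying the carousel and a yellow wire guard. Origin on the table at the carousel's axis, z up. The guard's open front faces the stand's own -x (roughly the robot; the yaw varies). The guard's hoop has 145 mm radius, on 12 mm posts at the rear and at stand x = -20, y = +-144 mm.
- guard_bar (a point): Middle of the guard's straight front bar (8 mm thick, along the stand's y, 20 mm in front of the carousel's axis, centre 138 mm and top 142 mm above the table). From this bar back to the rear hoop a flat grille of bars at this height covers the carousel; samples do not pass between the bars. Before the bar it is open above.
- carousel (a joint): Turn of the carousel (rad, counter-clockwise from above, -2.6 to 2.6). At 0 the two green pockets stand evenly in the open front. Starts at 0.7 to 1.4; light friction (0.12 N m), stays where left. A grey disc, 270 mm in diameter, with five square cups at 95 mm radius, 72 degrees apart: two green, empty, side by side; three steel, filled with fixed samples that stand 124 mm above the table.
- handle (a point): Centre of the red bar handle on the carousel's axis, 169 mm above the table, above the guard. The bar is 70 mm long, 14 mm wide, 34 mm high (152 to 186 mm above the table); its length lies along this point's x axis, which turns with the carousel (at joint 0 it is the stand's x). Can be pinched across its 14 mm from above and twisted.
- pocket_a (a point): Centre of the floor of one empty green pocket: a square cup open above, 42 mm wide inside, 4 mm walls, two of them square to the radius from the carousel's axis. The floor is 24 mm above the table, the rim 70 mm. The point's axes are the carousel's. At joint 0 it lies on the stand's -x, +y side, 36 degrees off the stand's -x.
- pocket_b (a point): The same for the other empty green pocket; at joint 0 it lies on the stand's -x, -y side.
- sample_1: Loose aluminium sample built up in weld layers: an upright square tube, 34 mm by 34 mm outside (35 over the faint layer lines), 4 mm walls, 100 mm high, open at both ends, about 0.13 kg, standing on the table. Origin at the centre of its underside, z up along its length, x and y square to its faces.
- sample_2: A second sample, the same.
- round_tube: Bystander to be left alone: a round aluminium cup 52 mm in diameter, 60 mm high, standing on the table. Origin at the centre of its underside.
- strap: Bystander to be left alone: a loose black clamp strap 110 x 34 x 12 mm with a bolt head (25 mm high in all), lying on the table. Origin at the centre of its underside, long side along its x.
- hammer: Bystander to be left alone: a hammer with a wooden handle, about 0.25 m long, lying on the table, handle towards its -x.
- brush: Bystander to be left alone: a hand brush about 0.2 m long, lying on the table, handle towards its -x.
- can: Bystander to be left alone: an orange spray can, 60 mm in diameter, 160 mm high. Origin at the centre of its underside.
- block: Bystander to be left alone: a steel set-up block 75 x 50 x 50 mm. Origin at the centre of its underside.

How it is judged:
By the outcome, as a careful person would: the job done as asked, in the order asked, and still so for the second after the job is handed in, with the robot touching nothing.
It also fails if it takes over 67 s, if anything falls off the work surface, if the arm or the gripper's body presses on something with over 40 N, if the wrist force passes 120 N, or if a joint passes its speed limit or range.

ROBOT

A 6-joint arm with a two-finger parallel gripper is mounted at the origin on the work surface. World frame = base frame: x ahead of the robot, y to its left, z up, the work surface at z = 0. Lengths are in mm, angles in degrees, forces in N, time in s.
With the tool pointing down it reaches from about 350 to 850 mm from the base axis. Payload 8.1 kg.
Tool frame: the origin (TCP) lies at the very end of the fingers, on their centre line; the grasp point (between the pads) lies 19 mm behind it; x points along the fingers, y is the direction in which the jaws open and shut, and the axes are right-handed (so a half turn about x gives the same grasp; the last joint's range is limited). The gripper opens to 85 mm and grips with 20 to 120 N. Pads are 22 mm wide; open, the fingers measure 114 mm over their backs; the gripper's body (76 mm by 85 mm) begins 54 mm behind the grasp point. The pads swing forward as they close: fully open they stand 13 mm farther back than shut.
Start: joints at [71.941, 7.471, 85.268, -0, 87.261, -4.893], TCP at [136.647, 584.237, 231.292] pointing down, gripper open.
Joint ranges: [-169.43, 169.43], [-51.17, 129.36], [1.28, 143.12], [-76.62, 256.62], [0, 156.53], [-152.29, 152.29]. Speed limits (degrees/s): [136.94, 136.94, 159.86, 180, 180, 180].

INTERFACE

Orientations are given as [roll, pitch, yaw] about the fixed x, y, z axes, in that order (R = Rz(yaw) Ry(pitch) Rx(roll)).
In Python, from bench import sensors, snapshot, r gives the robot as it stands. The module is installed in compiled form; this text tells all that it offers.
- The arm moves only by the tool drive_tool, never from a script. Its argument "moves" is one flat list of numbers, 6 for each row, row after row: the shift along the tool's x, y, z in cm, then the turn, a rotation vector about the tool's x, y, z in degrees. In form: [tx, ty, tz, wx, wy, wz, tx, ty, tz, wx, wy, wz, ...]. A call has 1 to 20 rows; each row shifts and turns the commanded pose from where the row before left it, along the tool's axes as they then stand; what a row does not reach is not made up. A row lasts 1/12 s, in which the tool goes at most 41.7 mm and 7.16 degrees, less where a joint would pass 70% of its speed; a pose out of reach is approached as far as the arm can. A call with a gripper value outside its range is refused whole. "hand" is the finger opening in cm, from 0 to 8.54, set as the call begins (left out, the last holds). The fingers move at their own pace and stop on an object; "grip_force" is the grip in N (left out, the last holds). Time passes only in rows, so rows that do not move let the fingers close. It gives the time, the measured TCP pose, the force and the opening at its end, in the units of the state.
- sensors.sense(): the state, without advancing time (a new reading comes with each control period).
- snapshot(name): name is "scene" or "top" or "wrist"; returns a dict with "image" (400x640x3 uint8, red, green, blue), "z_map" (400x640 float32, mm along the optical axis (not along the pixel's ray), 0 where there is no reading), "camera_matrix" (3x3 intrinsics, pixels), "eye" and "orientation" of the camera in the world; the wrist camera has in their place "mount" (4x4, takes a point from camera to tool coordinates, whose origin is the TCP and whose axes are the tool frame's). Camera axes: x right, y down, z forward; pixel columns grow to the right and rows downward; lengths in mm; the calibration is good to about 2 mm. A picture is of the moment at which its call begins: read the wrist's pose just before it.
- r.hand_in(): hands the job in, once; it reports no verdict.
The state is a dict: "time": time; "joint_pos": joint angles; "qd": joint speeds; "joint_efforts": joint torques, N m; "tool_pos": TCP position; "tcp_rot": TCP orientation; "ft_force": force on the tool from outside, world axes, zero at the start; "wrist_torque": the same for the moment, N m; "finger_gap": finger opening in mm.
Only numpy, scipy, OpenCV 4.12 (cv2) and the standard library are available. Lean on these libraries where they do the work, as an engineer would, in place of code of your own. Each camera call takes 0.05 s, during which the arm holds its last target.

## Working session

There is one attempt and no reset: what is moved stays moved. The work goes in short steps, Python scripts to look and compute and a tool call to move; the robot and the scene stay as the last step left them, time stands still between calls to the robot, and variables do not carry over. Pictures are saved under pics/ and viewed, and the job is handed in when it is done.

Besides the shell and the picture viewer there is one more tool, called after "Emit:" as a command line: name --argument value ..., lists and objects as JSON in quotes. drive_tool: Moves the arm, as the interface text tells. Its arguments: {"type":"object","properties":{"moves":{"type":"array","items":{"type":"number"}},"hand":{"type":"number"},"grip_force":{"type":"number"}},"required":["moves"]}

```bash
mkdir -p pics
cat > h.py <<'E'
import numpy as np, cv2, pickle
from bench import sensors, snapshot, r
def snap(n,f):
    s=sensors.sense(); d=snapshot(n); d['state']=s
    cv2.imwrite('pics/'+f+'.png',d['image'][:,:,::-1]); pickle.dump(d,open(f+'.pkl','wb')); return d
E
python3 - <<'E'
from h import *
s=sensors.sense(); print(s)
for n in ['scene','top','wrist']:
    d=snap(n,n+'0'); print(n,d['camera_matrix'].tolist(),d.get('eye'),d.get('orientation'),d.get('mount'))
E
```

```text
{'time': 0.0, 'joint_pos': array([ 7.19396963e+01,  7.51565288e+00,  8.53302752e+01, -3.79149860e-04,
        8.72618145e+01, -4.89560955e+00]), 'qd': array([ 0.01225322,  0.06117288, -0.10150174,  0.05492332,  0.11357074,
       -0.0851449 ]), 'joint_efforts': array([ 1.31646422e-03, -5.69411767e+01, -5.00555384e+01, -3.02343024e-04,
        1.46407768e-02, -3.04678326e-05]), 'tool_pos': array([136.48307648, 583.69629621, 230.22921458]), 'tcp_rot': array([ -94.69423307,   89.89225678, -107.85890874]), 'ft_force': array([ 0.58122562, -0.69462308, -0.21056678]), 'wrist_torque': array([0.04549605, 0.02782118, 0.01125437]), 'finger_gap': 85.08571600098504}
scene [[365.0678653525271, 0.0, 325.6807637683743], [0.0, 365.0678653525271, 193.75955067990967], [0.0, 0.0, 1.0]] [1084.61649523 -597.46171986  828.2525609 ] [-129.23302587    0.58081317   44.48065058] None
top [[421.9068594353296, 0.0, 319.1505596894019], [0.0, 421.9068594353296, 206.1462327319852], [0.0, 0.0, 1.0]] [ 268.1439226    20.0512227  1656.55811565] [-1.72319826e+02  6.92772170e-02 -9.05713423e+01] None
wrist [[279.229991599619, 0.0, 314.13324190037514], [0.0, 279.229991599619, 197.63961193260516], [0.0, 0.0, 1.0]] None None [[-1.12308266e-04 -2.72100273e-01  9.62268896e-01 -1.43115508e+02]
 [ 9.99999942e-01  2.77408393e-04  1.95154556e-04  1.54451012e+00]
 [-3.20043076e-04  9.62268863e-01  2.72100226e-01 -6.93403019e+01]
 [ 0.00000000e+00  0.00000000e+00  0.00000000e+00  1.00000000e+00]]
```

View pics/top0.png

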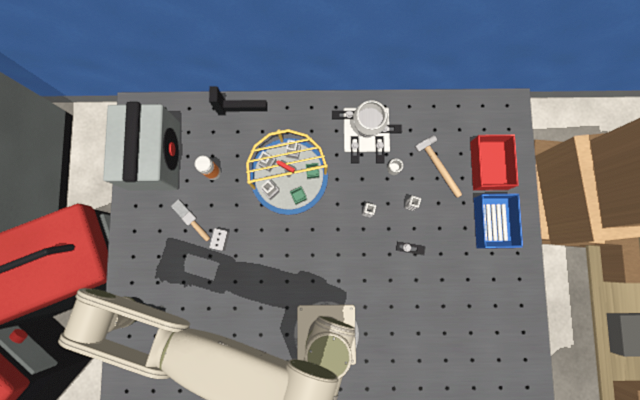

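View pics/scene0.png

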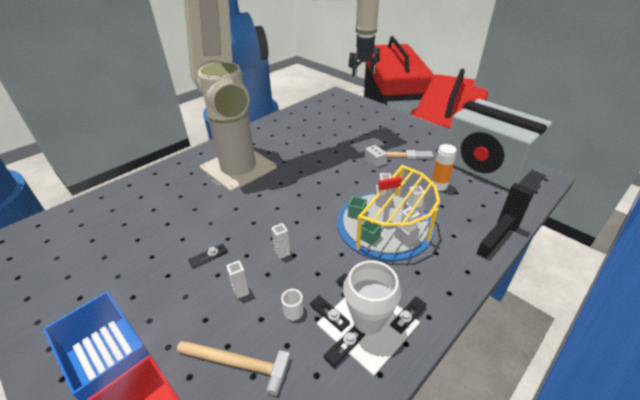

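View pics/wrist0.png

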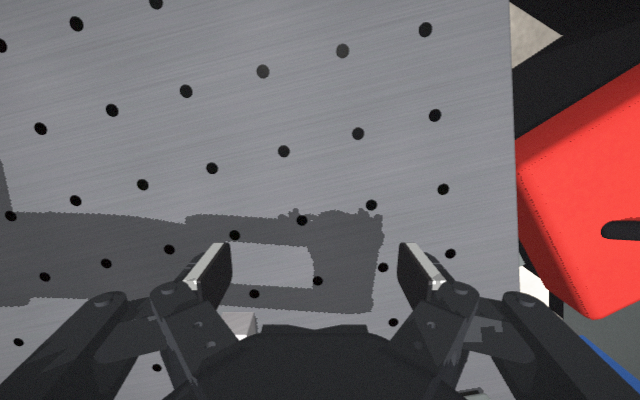

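The top view shows the stand around px (287,172), the red handle at (285,167), green pockets at (313,171) and (297,195), samples at (369,209) and (413,202), and the round tube at (396,166). I'll measure these next.

```bash
cat >> h.py <<'E'
from scipy.spatial.transform import Rotation as Ro
def campose(d):
    if 'mount' in d and d['mount'] is not None:
        s=d['state'];T=np.eye(4);T[:3,:3]=Ro.from_euler('xyz',s['tcp_rot'],degrees=True).as_matrix();T[:3,3]=s['tool_pos']
        M=T@np.array(d['mount']);return M[:3,:3],M[:3,3]
    return Ro.from_euler('xyz',d['orientation'],degrees=True).as_matrix(),np.array(d['eye'])
def toplane(d,uv,z):
    R,e=campose(d);K=d['camera_matrix'];uv=np.atleast_2d(uv).astype(float)
    v=np.c_[(uv[:,0]-K[0,2])/K[0,0],(uv[:,1]-K[1,2])/K[1,1],np.ones(len(uv))]@R.T
    return e+v*((z-e[2])/v[:,2])[:,None]
def cloud(d):
    R,e=campose(d);K=d['camera_matrix'];Z=d['z_map'];v,u=np.mgrid[:Z.shape[0],:Z.shape[1]]
    P=np.stack([(u-K[0,2])/K[0,0]*Z,(v-K[1,2])/K[1,1]*Z,Z],-1)@R.T+e
    P[Z==0]=np.nan;return P
def proj(d,P):
    R,e=campose(d);c=(np.atleast_2d(P)-e)@R;K=d['camera_matrix'];return np.c_[c[:,0]/c[:,2]*K[0,0]+K[0,2],c[:,1]/c[:,2]*K[1,1]+K[1,2]]
E
python3 - <<'E'
from h import *
for n in ['top0','scene0']:
    d=pickle.load(open(n+'.pkl','rb'));P=cloud(d);hsv=cv2.cvtColor(d['image'],cv2.COLOR_RGB2HSV);H,S,V=cv2.split(hsv)
    print(n)
    z=P[...,2]; print('z range table',np.nanmedian(z[230:300,400:500]))
    box=(P[...,0]>300)&(P[...,0]<800)&(P[...,1]>-50)&(P[...,1]<350)
    for nm,m in dict(blue=(H>100)&(H<125)&(S>120),green=(H>65)&(H<95)&(S>90),red=((H<6)|(H>174))&(S>150),yel=(H>20)&(H<32)&(S>120)).items():
        m=m&box;k,lab,st,c=cv2.connectedComponentsWithStats(m.astype(np.uint8))
        for i in range(1,k):
            if st[i,4]>12:
                q=P[lab==i];print(nm,st[i],c[i].round(1),'mean',np.nanmean(q,0).round(),'min',np.nanmin(q,0).round(),'max',np.nanmax(q,0).round())
    m=(z>85)&(z<115)&(P[...,0]>250)&(P[...,0]<800)&(P[...,1]>-350)&(P[...,1]<0)
    k,lab,st,c=cv2.connectedComponentsWithStats(m.astype(np.uint8))
    for i in range(1,k):
        if st[i,4]>5: q=P[lab==i];print('tall',st[i],c[i].round(1),q.mean(0).round(),q.min(0).round(),q.max(0).round())
d=pickle.load(open('top0.pkl','rb'))
cv2.imwrite('pics/z1.png',cv2.resize(d['image'][120:260,220:440,::-1],None,fx=3.6,fy=3.6,interpolation=cv2.INTER_CUBIC))
E
```

```text
top0
z range table 0.04112688994882774
blue [267 140  13   6  27] [274.  142.6] mean [750. 199.   9.] min [739. 178.  -2.] max [758. 228.  17.]
blue [301 142  11   5  27] [306.1 144. ] mean [743.  70.  10.] min [734.  50.   2.] max [752.  90.  20.]
blue [255 151   7   7  15] [258.  154.2] mean [704. 263.   5.] min [690. 252.  -4.] max [718. 277.  15.]
blue [313 150   7   5  18] [316.2 151.8] mean [710.  30.  10.] min [699.  18.   3.] max [719.  42.  19.]
blue [252 162   5   7  20] [253.6 164.8] mean [659. 280.  10.] min [645. 271.   3.] max [671. 287.  17.]
blue [251 173   3   6  17] [251.9 175.4] mean [616. 286.  11.] min [605. 281.   5.] max [627. 291.  17.]
blue [253 175  75  39 396] [293.6 201. ] mean [512. 120.  10.] min [463. -13.  -8.] max [616. 281.  23.]
green [307 164  10   3  14] [310.9 165. ] mean [645.  50.  58.] min [642.  30.  44.] max [647.  66.  71.]
red [277 161  17  11  74] [285.3 166. ] mean [612. 139. 185.] min [594. 111. 171.] max [631. 169. 193.]
yel [246 130  81  58 553] [282.8 153.8] mean [675. 154. 120.] min [560.  -7.  -7.] max [797. 312. 173.]
yel [261 155
[... 853 characters left out ...]
 177  23  13 190] [389.8 182.9] mean [619. 136. 174.] min [599. 107. 156.] max [636. 169. 188.]
yel [ 357  165   83   84 1001] [401.3 205.4] mean [671. 133. 123.] min [546. -12.  -2.] max [764. 338. 146.]
tall [271 223  17  15 138] [279.1 230.2] [ 469. -170.   95.] [ 447. -190.   85.] [ 488. -147.  103.]
tall [357 223   4   8  29] [358.4 226.9] [626.  -8. 101.] [621. -12.  86.] [629.  -3. 114.]
tall [226 261  18  16 135] [235.9 268.1] [ 495. -334.   95.] [ 473. -350.   85.] [ 514. -318.  103.]
tall [352 277  32  21 419] [367.  286.1] [ 777. -155.  111.] [ 748. -185.  107.] [ 800. -119.  115.]
tall [347 305   7  12  28] [350.3 310.8] [ 789. -228.  103.] [ 776. -232.   88.] [ 799. -221.  115.]
```

View pics/z1.png

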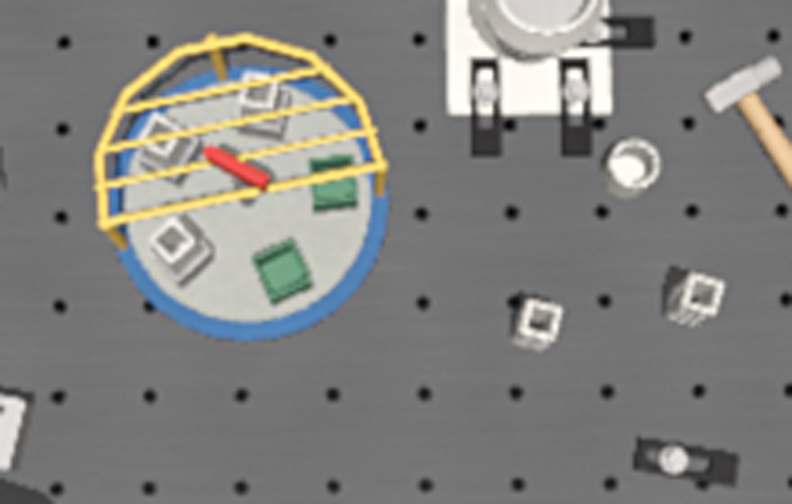

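Run:
```python
from h import *
d=pickle.load(open('top0.pkl','rb'));hsv=cv2.cvtColor(d['image'],cv2.COLOR_RGB2HSV);H,S,V=cv2.split(hsv)
from scipy.optimize import least_squares
m=((H>100)&(H<125)&(S>120)&(V>90)).astype(np.uint8);m[:, :235]=0;m[:135]=0;m[220:]=0;m[:,340:]=0
vu=np.argwhere(m);p=toplane(d,vu[:,::-1],10)[:,:2]
# outer edge: per-angle max radius
c=np.array([615,138.])
for _ in range(5):
    q=p-c;a=np.arctan2(q[:,1],q[:,0]);rr=np.hypot(*q.T);sel=[]
    for b in np.linspace(-np.pi,np.pi,37)[:-1]:
        i=np.where((a>=b)&(a<b+np.pi/18))[0]
        if len(i) and rr[i].max()<170: sel.append(i[rr[i].argmax()])
    f=least_squares(lambda x:np.hypot(p[sel,0]-x[0],p[sel,1]-x[1])-x[2],[*c,155],loss='soft_l1');c=f.x[:2]
print('stand',f.x,len(sel))
# handle
m=(((H<6)|(H>174))&(S>130));m[:, :270]=0;m[:,:][:, 305:]=0;m[:150]=0;m[185:]=0
vu=np.argwhere(m);p=toplane(d,vu[:,::-1],186)[:,:2];mu=p.mean(0);w,v=np.linalg.eigh(np.cov((p-mu).T));print('handle',mu,np.degrees(np.arctan2(v[1,1],v[0,1])),np.sqrt(w*12))
# yellow bar ends
e=toplane(d,[[103/3.6+220,225/3.6+120],[383/3.6+220,167/3.6+120]],138);print(e);q=e[0]-e[1];print('stand yaw',np.degrees(np.arctan2(-q[0],q[1])),np.hypot(*q[:2]))
# green
m=((H>65)&(H<95)&(S>80)).astype(np.uint8);k,lab,st,cc=cv2.connectedComponentsWithStats(m)
for i in range(1,k):
  if st[i,4]>30:
    mm=toplane(d,np.argwhere(lab==i)[:,::-1],60)[:,:2].mean(0);q=mm-c;print('green',mm,np.hypot(*q),np.degrees(np.arctan2(q[1],q[0])))
```

```text
stand [614.07966462 140.7562741  152.16255767] 36
handle [611.97620833 138.61447044] 60.55858930173478 [14.85649501 68.15425624]
[[562.88158389 277.15446265 138.        ]
 [620.22920045  -8.25132241 138.        ]]
stand yaw 11.361358116747066 291.1103077347763
green [607.08567715  46.73849107] 94.27756565616181 -94.25439960445622
green [528.48897252 100.65939244] 94.5173343524698 -154.8982039770804
```

```bash
cat >> h.py <<'E'
def plan(tgt,psi,s=None):
    """deltas: yaw-turn wx (deg), tilt rv, and shift (cm) in tool axes after turn"""
    s=s or sensors.sense();R=Ro.from_euler('xyz',s['tcp_rot'],degrees=True)
    M=R.as_matrix();p0=np.degrees(np.arctan2(M[1,1],M[0,1]))
    a=np.radians(psi);y=np.array([np.cos(a),np.sin(a),0]);x=np.array([0,0,-1.]);T=np.c_[x,y,np.cross(x,y)]
    rv=np.degrees((R.inv()*Ro.from_matrix(T)).as_rotvec())
    sh=T.T@(np.array(tgt)-s['tool_pos'])/10
    print('t',round(s['time'],2),'pos',s['tool_pos'].round(1),'psi %.1f'%p0,'F',s['ft_force'].round(1),'gap %.1f'%s['finger_gap'],'j1 %.1f j6 %.1f'%(s['joint_pos'][0],s['joint_pos'][5]))
    print('-> psi',psi,'rotvec',rv.round(2),'shift(after) cm',sh.round(2))
E
python3 - <<'E'
from h import *
plan([613,140,300],150.6);plan([613,140,300],-29.4)
E
```

```text
t 0.15 pos [136.5 583.8 230.5] psi 76.8 F [ 0.2  0.  -0.2] gap 85.3 j1 71.9 j6 -4.9
-> psi 150.6 rotvec [-7.377e+01 -6.000e-02  7.000e-02] shift(after) cm [ -6.95 -63.3  -15.28]
t 0.15 pos [136.5 583.8 230.5] psi 76.8 F [ 0.2  0.  -0.2] gap 85.3 j1 71.9 j6 -4.9
-> psi -29.4 rotvec [1.0623e+02 7.0000e-02 7.0000e-02] shift(after) cm [-6.95 63.3  15.28]
```

Emit:
drive_tool --moves '[-0.41, 0, 0, 6.25, 0, 0, -0.41, 0, 0, 6.25, 0, 0, -0.41, 0, 0, 6.25, 0, 0, -0.41, 0, 0, 6.25, 0, 0, -0.41, 0, 0, 6.25, 0, 0, -0.41, 0, 0, 6.25, 0, 0, -0.41, 0, 0, 6.25, 0, 0, -0.41, 0, 0, 6.25, 0, 0, -0.41, 0, 0, 6.25, 0, 0, -0.41, 0, 0, 6.25, 0, 0, -0.41, 0, 0, 6.25, 0, 0, -0.41, 0, 0, 6.25, 0, 0, -0.41, 0, 0, 6.25, 0, 0, -0.41, 0, 0, 6.25, 0, 0, -0.41, 0, 0, 6.25, 0, 0, -0.41, 0, 0, 6.25, 0, 0, -0.41, 0, 0, 6.25, 0, 0]'

```text
time: 1.57
tool_pos: [136.6, 584.1, 300.7]
tcp_rot: [10.6, 90.0, -109.1]
ft_force: [-0.0, 0.1, 0.6]
finger_gap: 85.0
```

Emit:
drive_tool --moves '[0, 3.15, 0.76, 0, 0, 0, 0, 3.15, 0.76, 0, 0, 0, 0, 3.15, 0.76, 0, 0, 0, 0, 3.15, 0.76, 0, 0, 0, 0, 3.15, 0.76, 0, 0, 0, 0, 3.15, 0.76, 0, 0, 0, 0, 3.15, 0.76, 0, 0, 0, 0, 3.15, 0.76, 0, 0, 0, 0, 3.15, 0.76, 0, 0, 0, 0, 3.15, 0.76, 0, 0, 0, 0, 3.15, 0.76, 0, 0, 0, 0, 3.15, 0.76, 0, 0, 0, 0, 3.15, 0.76, 0, 0, 0, 0, 3.15, 0.76, 0, 0, 0, 0, 3.15, 0.76, 0, 0, 0, 0, 3.15, 0.76, 0, 0, 0, 0, 3.15, 0.76, 0, 0, 0, 0, 3.15, 0.76, 0, 0, 0, 0, 3.15, 0.76, 0, 0, 0, 0, 3.15, 0.76, 0, 0, 0]'

```text
time: 3.23
tool_pos: [611.6, 141.1, 300.6]
tcp_rot: [-56.7, 90.0, -176.2]
ft_force: [1.2, 0.1, 1.3]
finger_gap: 85.1
```

Run:
```python
from h import *
plan([613,140,300],-29.4)
snap('wrist','w1')
```

```text
t 3.23 pos [611.6 141.1 300.6] psi -29.4 F [1.2 0.1 1.3] gap 85.1 j1 8.3 j6 37.7
-> psi -29.4 rotvec [-0.02  0.02  0.03] shift(after) cm [0.06 0.17 0.02]
```

View pics/w1.png

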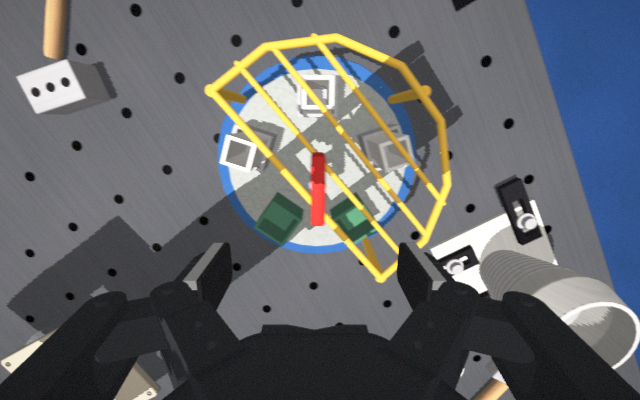

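The wrist view shows the red handle at px (318,188), nearly along the image's vertical. The yellow front bar runs from (210,90) to (381,278), and the green pockets are at (279,217) and (353,218).

```bash
cat > meas.py <<'E'
from h import *
import sys
def meas(f):
    d=pickle.load(open(f+'.pkl','rb'));hsv=cv2.cvtColor(d['image'],cv2.COLOR_RGB2HSV);H,S,V=cv2.split(hsv);P=cloud(d)
    dist=np.hypot(P[...,0]-613,P[...,1]-140)
    red=(((H<6)|(H>174))&(S>150)&(dist<60));top=red&(np.abs(P[...,2]-186)<5)
    c=max(cv2.findContours(top.astype(np.uint8),cv2.RETR_EXTERNAL,cv2.CHAIN_APPROX_NONE)[0],key=cv2.contourArea)[:,0]
    w=toplane(d,c,186)[:,:2].astype(np.float32);rc=cv2.minAreaRect(w);b=cv2.boxPoints(rc)
    e=[b[1]-b[0],b[2]-b[1]];L=max(e,key=np.linalg.norm);hy=np.degrees(np.arctan2(L[1],L[0]))
    if hy<-90:hy+=180
    if hy>90:hy-=180
    print('handle c',np.round(rc[0],1),np.round(rc[1],1),'yaw %.1f'%hy,'z',np.median(P[top][:,2]).round(1))
    yel=(H>18)&(H<34)&(S>110)&(V>90)&(np.abs(P[...,2]-140)<9)&(dist<175)
    q=P[yel]
    # front bar: find by rough yaw, points with stand x near -20
    a=11.4;c0=np.array(rc[0])
    for _ in range(4):
        u=np.array([np.cos(np.radians(a)),np.sin(np.radians(a))]);n=np.array([-u[1],u[0]])
        qq=q[:,:2]-c0;X=qq@u;Y=qq@n
        s=(np.abs(X+20)<8)&(np.abs(Y)<130)
        k=np.polyfit(Y[s],X[s],1);a-=np.degrees(np.arctan(k[0]))
    print('bar: stand yaw %.2f, bar x rel handle %.1f'%(a,k[1]),s.sum(),'z %.1f'%np.median(q[s][:,2]))
    print('joint %.2f deg'%(hy-a))
    return d,P,H,S,V,c0,a
if __name__=='__main__': meas(sys.argv[1])
E
python3 meas.py w1
```

```text
handle c [615.4 143.3] [68.9 12.1] yaw 60.1 z 186.3
bar: stand yaw 11.41, bar x rel handle -20.1 1414 z 141.8
joint 48.67 deg
```

Emit:
drive_tool --moves '[2, 0.05, -0.05, 0.1, 0, 0, 2, 0.05, -0.05, 0.1, 0, 0, 2, 0.05, -0.05, 0.1, 0, 0, 2, 0.05, -0.05, 0.1, 0, 0, 2, 0.05, -0.05, 0.1, 0, 0, 2, 0, 0, 0, 0, 0, 1.5, 0, 0, 0, 0, 0, 0.8, 0, 0, 0, 0, 0, 0, 0, 0, 0, 0, 0, 0, 0, 0, 0, 0, 0]' --hand 5

```text
time: 4.12
tool_pos: [614.0, 143.4, 158.0]
tcp_rot: [-51.3, 90.0, -171.2]
ft_force: [-0.1, 0.3, 1.1]
finger_gap: 50.0
```

Emit:
drive_tool --moves '[0, 0, 0, 0, 0, 0, 0, 0, 0, 0, 0, 0, 0, 0, 0, 0, 0, 0, 0, 0, 0, 0, 0, 0, 0, 0, 0, 0, 0, 0]' --hand 0.5 --grip_force 40

```text
time: 4.53
tool_pos: [615.2, 143.4, 159.6]
tcp_rot: [125.6, 89.8, 5.6]
ft_force: [0.4, -0.8, 5.8]
finger_gap: 13.0
```

Run:
```python
from h import *
plan([615,142,157],-78.6)
```

```text
t 4.53 pos [615.2 143.4 159.6] psi -29.9 F [ 0.4 -0.8  5.8] gap 13.0 j1 8.5 j6 38.4
-> psi -78.6 rotvec [48.68 -0.14 -0.08] shift(after) cm [0.26 0.13 0.04]
```

Emit:
drive_tool --moves '[0, 0, 0, 3.7, 0, 0, 0, 0, 0, 4.5, 0, 0, 0, 0, 0, 4.5, 0, 0, 0, 0, 0, 4.5, 0, 0, 0, 0, 0, 4.5, 0, 0, 0, 0, 0, 4.5, 0, 0, 0, 0, 0, 4.5, 0, 0, 0, 0, 0, 4.5, 0, 0, 0, 0, 0, 4.5, 0, 0, 0, 0, 0, 4.5, 0, 0, 0, 0, 0, 4.5, 0, 0, 0, 0, 0, 0, 0, 0, 0, 0, 0, 0, 0, 0, 0, 0, 0, 0, 0, 0]'

```text
time: 5.7
tool_pos: [616.1, 142.1, 159.6]
tcp_rot: [151.6, 89.7, -17.0]
ft_force: [4.8, -5.6, 4.0]
finger_gap: 13.2
```

Run:
```python
from h import *
plan([615,142,157],-78.6); print(sensors.sense()['wrist_torque'])
```

```text
t 5.7 pos [616.1 142.1 159.6] psi -78.7 F [ 4.8 -5.6  4. ] gap 13.2 j1 8.4 j6 87.1
-> psi -78.6 rotvec [-0.08 -0.24 -0.13] shift(after) cm [ 0.26 -0.02  0.11]
[-0.85719837 -0.79209385 -0.08183791]
```

Emit:
drive_tool --moves '[0, 0, 0, 0, 0, 0, 0, 0, 0, 0, 0, 0, 0, 0, 0, 0, 0, 0, -1, 0, 0, 0, 0, 0, -2.5, 0, 0, 0, 0, 0, -3, 0, 0, 0, 0, 0, -3, 0, 0, 0, 0, 0, -3, 0, 0, 0, 0, 0, -1.5, 0, 0, 0, 0, 0, 0, 0, 0, 0, 0, 0, 0, 0, 0, 0, 0, 0]' --hand 6

```text
time: 6.62
tool_pos: [614.7, 143.7, 300.0]
tcp_rot: [179.3, 89.8, 10.7]
ft_force: [0.6, -0.4, -0.1]
finger_gap: 60.1
```

```bash
python3 - <<'E'
from h import *
snap('wrist','w2');snap('top','t2')
E
python3 meas.py w2
python3 - <<'E'
from h import *
plan([467,-170,300],-78.6)
E
```

```text
handle c [615.2 143. ] [69.1 12.4] yaw 11.2 z 186.3
bar: stand yaw 11.42, bar x rel handle -20.0 1417 z 141.8
joint -0.23 deg
t 6.72 pos [613.6 143.4 296.8] psi -78.6 F [ 0.2 -0.3 -0.5] gap 60.3 j1 8.5 j6 87.1
-> psi -78.6 rotvec [-0.    0.11  0.01] shift(after) cm [-0.32 27.82 20.57]
```

View pics/w2.png

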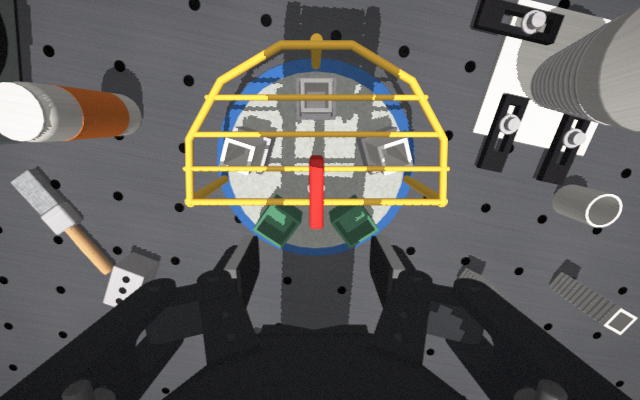

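The carousel reads -0.23° from zero, with the pockets symmetric at px (279,220) and (353,220). Next I'll look at the samples.

Emit:
drive_tool --moves '[-0.25, 1.5, 0.8, 0, 0, 0, -0.25, 2.75, 1.6, 0, 0, 0, -0.25, 2.75, 1.6, 0, 0, 0, -0.25, 2.75, 1.6, 0, 0, 0, -0.25, 2.75, 1.6, 0, 0, 0, -0.25, 2.75, 1.6, 0, 0, 0, -0.25, 2.75, 1.6, 0, 0, 0, -0.25, 2.75, 1.6, 0, 0, 0, -0.25, 2.75, 1.6, 0, 0, 0, -0.25, 2.75, 1.6, 0, 0, 0, -0.25, 2.75, 1.6, 0, 0, 0, -0.25, 2.75, 1.6, 0, 0, 0, -0.25, 2.75, 1.6, 0, 0, 0, 0, 1.5, 0.8, 0, 0, 0, 0, 0, 0, 0, 0, 0, 0, 0, 0, 0, 0, 0, 0, 0, 0, 0, 0, 0]'

```text
time: 8.13
tool_pos: [480.8, -250.2, 329.5]
tcp_rot: [-54.1, 89.9, 137.3]
ft_force: [0.5, 0.4, -0.3]
finger_gap: 60.3
```

```bash
cat > samp.py <<'E'
from h import *
import sys
def samp(f):
    d=pickle.load(open(f+'.pkl','rb'));P=cloud(d)
    m=((np.abs(P[...,2]-100)<7)&(P[...,0]>400)&(P[...,0]<560)&(P[...,1]<-100)&(P[...,1]>-400)).astype(np.uint8)
    for c in cv2.findContours(m,cv2.RETR_EXTERNAL,cv2.CHAIN_APPROX_NONE)[0]:
        if cv2.contourArea(c)<80: continue
        w=toplane(d,c[:,0],100)[:,:2].astype(np.float32);rc=cv2.minAreaRect(w)
        print('sample',c[:,0].mean(0).round(),np.round(rc[0],1),np.round(rc[1],1),'yaw %.1f'%(rc[2]%90))
if __name__=='__main__':samp(sys.argv[1])
E
python3 - <<'E'
from h import *
snap('wrist','w3')
plan([467,-170,300],-78.6)
E
python3 samp.py w3; python3 samp.py t2
```

```text
t 8.18 pos [ 481.2 -249.8  329.7] psi -78.6 F [-0.4  0.7 -0.2] gap 59.8 j1 -32.9 j6 45.7
-> psi -78.6 rotvec [0.02 0.05 0.07] shift(after) cm [ 2.97 -8.1  -0.19]
sample [378. 174.] [ 493.3 -333.7] [36.4 34.6] yaw 72.2
sample [253. 169.] [ 467.8 -167.2] [35. 36.] yaw 75.0
```

View pics/w3.png

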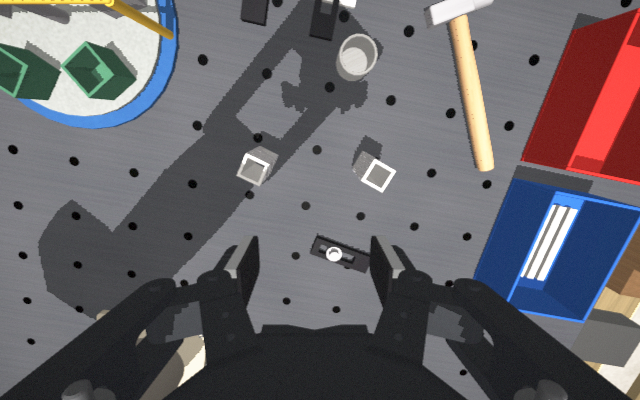

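The wrist view shows sample 1 at px (253,169) and sample 2 at (378,174). The nearest bystanders are the round tube at (357,58) and the strap at (340,252), both well clear.

Emit:
drive_tool --moves '[0, -2.1, -0.08, 0, 0, 0, 0, -2.1, -0.08, 0, 0, 0, 0, -2.1, -0.08, 0, 0, 0, 0, -2.1, -0.08, 0, 0, 0, 0.7, 0, 0, -7, 0, 0, 0.7, 0, 0, -7, 0, 0, 0.7, 0, 0, -7, 0, 0, 0.7, 0, 0, -7, 0, 0, 0.7, 0, 0, -7, 0, 0, 0.7, 0, 0, -7, 0, 0, 0.7, 0, 0, -7, 0, 0, 0.7, 0, 0, -7, 0, 0, 0.7, 0, 0, -7, 0, 0, 0.7, 0, 0, -7, 0, 0, 0.7, 0, 0, -7, 0, 0, 0.7, 0, 0, -7, 0, 0, 0.7, 0, 0, -7, 0, 0, 0.7, 0, 0, -7, 0, 0, 0.7, 0, 0, -7, 0, 0, 0.7, 0, 0, -7, 0, 0]'

```text
time: 9.85
tool_pos: [468.0, -166.3, 218.0]
tcp_rot: [179.7, 90.0, 123.6]
ft_force: [0.2, 0.0, 0.0]
finger_gap: 59.9
```

Emit:
drive_tool --moves '[0, 0, 0, -7, 0, 0, 0, 0, 0, -7, 0, 0, 0, 0, 0, -7, 0, 0, 0, 0, 0, -7, 0, 0, 0, 0, 0, -7, 0, 0, 0, 0, 0, -6.6, 0, 0, 0, 0, 0, 0, 0, 0, 0, 0, 0, 0, 0, 0, 0, 0, 0, 0, 0, 0]'

```text
time: 10.6
tool_pos: [468.0, -167.0, 218.4]
tcp_rot: [140.5, 90.0, 125.3]
ft_force: [-0.2, -0.5, -0.3]
finger_gap: 60.0
```

```bash
python3 - <<'E'
from h import *
snap('wrist','w4')
plan([467.8,-167.2,67],75)
E
python3 samp.py w4
```

```text
t 10.65 pos [ 467.9 -167.2  218.4] psi 74.8 F [-0.1  0.7 -0.7] gap 59.9 j1 -25.6 j6 -100.4
-> psi 75 rotvec [-0.16 -0.   -0.  ] shift(after) cm [ 1.514e+01 -1.000e-02 -1.000e-02]
sample [165. 254.] [ 491.3 -331.2] [38.5 38.3] yaw 72.3
sample [314. 191.] [ 466.  -165.4] [34.1 34.9] yaw 74.8
```

View pics/w4.png

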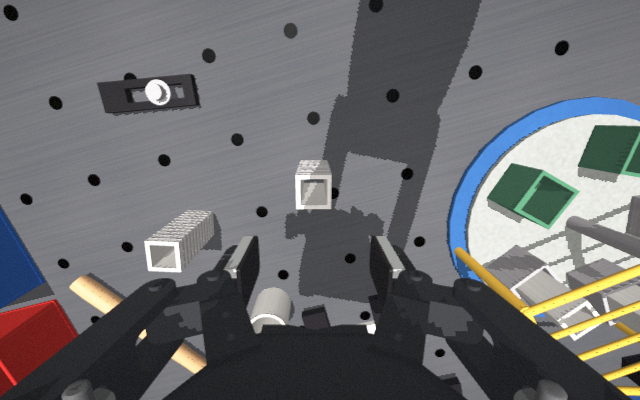

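The sample sits centred between the fingers at px (314,191), so I'll descend and grip it.

Emit:
drive_tool --moves '[2.5, 0, -0.1, 0, 0, 0, 3, 0, 0, 0, 0, 0, 3, 0, 0, 0, 0, 0, 2.5, 0, 0, 0, 0, 0, 2, 0, 0, 0, 0, 0, 1.5, 0, 0, 0, 0, 0, 0.6, 0, 0, 0, 0, 0, 0, 0, 0, 0, 0, 0, 0, 0, 0, 0, 0, 0]'

```text
time: 11.4
tool_pos: [467.1, -167.4, 68.0]
tcp_rot: [-17.8, 90.0, -32.9]
ft_force: [0.2, -0.2, -0.0]
finger_gap: 60.1
```

Emit:
drive_tool --moves '[0, 0, 0, 0, 0, 0, 0, 0, 0, 0, 0, 0, 0, 0, 0, 0, 0, 0, 0, 0, 0, 0, 0, 0, 0, 0, 0, 0, 0, 0]' --hand 2.5 --grip_force 50

```text
time: 11.82
tool_pos: [468.2, -168.0, 69.2]
tcp_rot: [-10.3, 89.8, -25.3]
ft_force: [0.1, -0.1, 6.3]
finger_gap: 33.4
```

Emit:
drive_tool --moves '[-1, 0, 0, 0, 0, 0, -2, 0, 0, 0, 0, 0, -2.5, 0, 0, 0, 0, 0, -2.5, 0, 0, 0, 0, 0, -2.5, 0, 0, 0, 0, 0, -2.5, 0, 0, 0, 0, 0, -2, 0, 0, 1, 0, 0, -1, 0, 0, 4, 0, 0, 0, 0, 0, 4.4, 0, 0, 0, 0, 0, 0, 0, 0]'

```text
time: 12.65
tool_pos: [467.3, -167.6, 229.2]
tcp_rot: [-1.0, 89.9, -25.6]
ft_force: [-0.4, 1.1, -1.8]
finger_gap: 33.1
```

Run:
```python
from h import *
plan([527.8,183,220],65.4)
```

```text
t 12.65 pos [ 467.3 -167.6  229.2] psi 65.4 F [-0.4  1.1 -1.8] gap 33.1 j1 -25.6 j6 -91.0
-> psi 65.4 rotvec [-0.03  0.13  0.  ] shift(after) cm [ 0.92 34.39 -9.09]
```

Emit:
drive_tool --moves '[0, 1.4, -0.4, 0, 0, 0, 0, 2.75, -0.73, 0, 0, 0, 0, 2.75, -0.73, 0, 0, 0, 0, 2.75, -0.73, 0, 0, 0, 0, 2.75, -0.73, 0, 0, 0, 0, 2.75, -0.73, 0, 0, 0, 0, 2.75, -0.73, 0, 0, 0, 0, 2.75, -0.73, 0, 0, 0, 0, 2.75, -0.73, 0, 0, 0, 0, 2.75, -0.73, 0, 0, 0, 0, 2.75, -0.73, 0, 0, 0, 0, 2.75, -0.73, 0, 0, 0, 0, 2.75, -0.66, 0, 0, 0, 0, 0, 0, 0, 0, 0, 0, 0, 0, 0, 0, 0, 0, 0, 0, 0, 0, 0]'

```text
time: 13.98
tool_pos: [525.8, 183.2, 226.9]
tcp_rot: [-127.0, 89.9, -151.3]
ft_force: [-0.3, 0.7, -0.5]
finger_gap: 33.4
```

Run:
```python
from h import *
d=snap('wrist','w5')
plan([527.8,183,92],65.4)
print(proj(d,[[527.8,183,70],[549.9,73.6,70]]))
```

```text
t 14.03 pos [525.9 182.7 227.1] psi 65.6 F [-0.9  0.  -0.9] gap 33.3 j1 13.9 j6 -51.7
-> psi 65.4 rotvec [ 0.23 -0.04  0.06] shift(after) cm [13.51  0.1   0.16]
[[313.57186923 186.21080367]
 [235.96140449 240.49864352]]
```

View pics/w5.png

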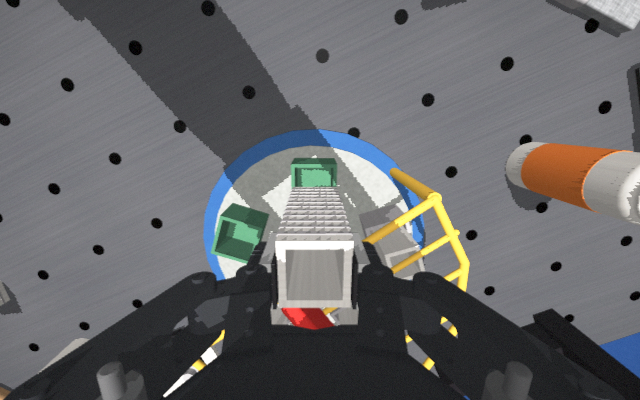

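The held sample is vertical. Pocket A is seen at columns 291-337, rim row about 158-187, and pocket B is at (240,232). I'll check the pocket's rim edges against my prediction.

Run:
```python
from h import *
d=pickle.load(open('w5.pkl','rb'));P=cloud(d)
ax=np.array([614.2,143.5])
def loc(c,uv,z,a):
    q=toplane(d,uv,z)[:,:2]-ax;u=np.array([np.cos(np.radians(a)),np.sin(np.radians(a))]);return np.c_[q@u,q@[-u[1],u[0]]].round(1)
hsv=cv2.cvtColor(d['image'],cv2.COLOR_RGB2HSV);H,S,V=cv2.split(hsv)
g=((H>60)&(H<95)&(S>70))
for a,nm in ((155.4,'a'),(227.4,'b')):
    m=g&(np.abs(P[...,2]-70)<4);vu=np.argwhere(m);q=loc(0,vu[:,::-1],70,a);q=q[np.hypot(q[:,0]-95,q[:,1])<40]
    print(nm,len(q),'radial',q[:,0].min(),q[:,0].max(),'tang',q[:,1].min(),q[:,1].max())
# sample bottom front edge: 
cv2.imwrite('pics/w5z.png',cv2.resize(d['image'][130:270,200:420,::-1],None,fx=3.6,fy=3.6))
s=d['state'];M=Ro.from_euler('xyz',s['tcp_rot'],degrees=True).as_matrix()
for hh in (68,):
  b=s['tool_pos']+[0,0,-hh]
  cs=[b+i*17*M[:,1]+j*17*M[:,2] for i in(-1,1) for j in(-1,1)];print(proj(d,cs).round(1).tolist())
```

```text
a 328 radial 95.1 120.9 tang -24.2 24.7
b 580 radial 69.6 119.8 tang -27.4 24.9
[[290.5, 189.0], [291.5, 229.6], [334.2, 189.0], [333.3, 229.7]]
```

View pics/w5z.png

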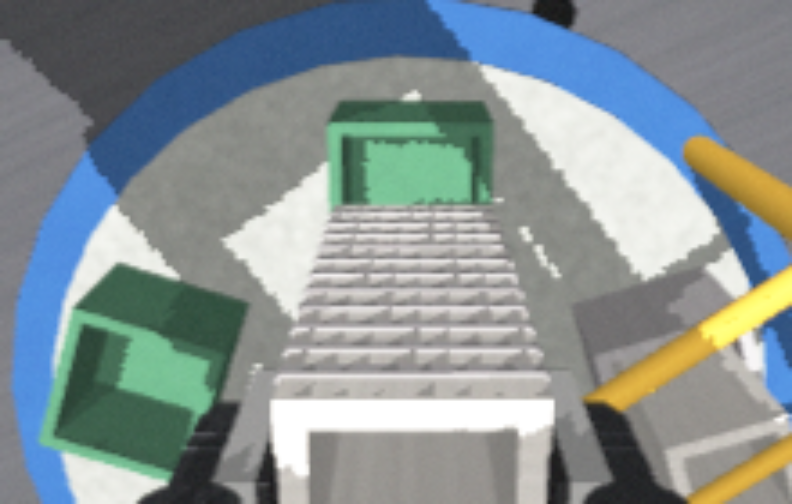

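Emit:
drive_tool --moves '[1, -0.1, 0.13, 0.2, 0, 0, 2, 0, 0, 0, 0, 0, 2, 0, 0, 0, 0, 0, 1.8, 0, 0, 0, 0, 0, 1, 0, 0, 0, 0, 0, 0, 0, 0, 0, 0, 0, 0, 0, 0, 0, 0, 0]'

```text
time: 14.62
tool_pos: [526.8, 181.3, 149.0]
tcp_rot: [-138.3, 89.9, -162.9]
ft_force: [0.2, 1.0, -0.5]
finger_gap: 33.4
```

Run:
```python
from h import *
d=snap('wrist','w6')
plan([527.8,183,92],65.4)
cv2.imwrite('pics/w6z.png',cv2.resize(d['image'][100:270,210:430,::-1],None,fx=3.5,fy=3.5))
```

```text
t 14.67 pos [527.5 181.6 150.2] psi 65.4 F [ 0.5  0.1 -1.2] gap 33.2 j1 13.7 j6 -51.6
-> psi 65.4 rotvec [-0.05  0.04 -0.02] shift(after) cm [ 5.82  0.14 -0.03]
```

View pics/w6z.png

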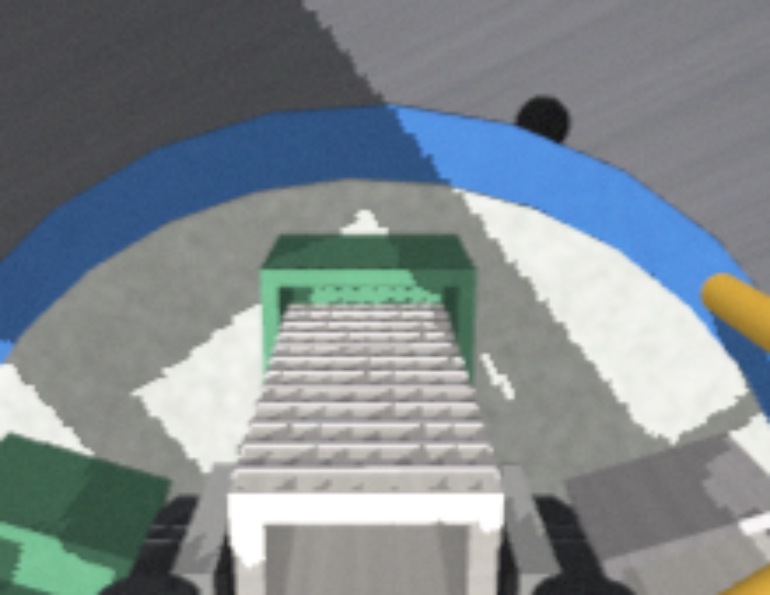

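Run:
```python
from h import *
d=pickle.load(open('w6.pkl','rb'));s=d['state']
M=Ro.from_euler('xyz',s['tcp_rot'],degrees=True).as_matrix()
def loc(x,y,z):
    q=toplane(d,[x/3.5+210-.5+.14,y/3.5+100-.36],z)[0]-s['tool_pos'];return (q@M[:,1:]).round(1)
for z in(79,81,83):print('sample bottom front L,R',z,loc(285,304,z),loc(447,304,z))
print('rim outer front L,R',loc(262,268,70),loc(474,268,70)); print('rim inner',loc(280,288,70),loc(458,288,70))
print('sample top',loc(230,493,181),loc(501,493,181))
```

```text
sample bottom front L,R 79 [-16.6 -18.4] [ 19.7 -18.5]
sample bottom front L,R 81 [-16.4 -18.9] [ 19.5 -18.9]
sample bottom front L,R 83 [-16.3 -19.4] [ 19.4 -19.4]
rim outer front L,R [-22.5 -24.8] [ 26.5 -24.9]
rim inner [-18.5 -20.1] [ 22.9 -20.1]
sample top [-15.3 -18.9] [ 18.2 -19. ]
```

Emit:
drive_tool --moves '[0, 0.05, 0.17, 0, 0, 0, 0.5, 0, 0, 0, 0, 0, 1, 0, 0, 0, 0, 0, 1, 0, 0, 0, 0, 0, 1, 0, 0, 0, 0, 0, 1, 0, 0, 0, 0, 0, 0.6, 0, 0, 0, 0, 0, 0, 0, 0, 0, 0, 0, 0, 0, 0, 0, 0, 0]'

```text
time: 15.42
tool_pos: [528.3, 181.6, 97.7]
tcp_rot: [-140.2, 89.9, -164.8]
ft_force: [0.8, -0.2, -0.7]
finger_gap: 33.3
```

Run:
```python
from h import *
plan([527.8,183,92],65.4)
```

```text
t 15.42 pos [528.3 181.6  97.7] psi 65.4 F [ 0.8 -0.2 -0.7] gap 33.3 j1 13.7 j6 -51.7
-> psi 65.4 rotvec [-0.01 -0.07  0.06] shift(after) cm [ 0.57  0.11 -0.11]
```

No contact force, so the sample entered the pocket cleanly. I'll lower the last few millimetres gently.

Emit:
drive_tool --moves '[0.15, 0, 0, 0, 0, 0, 0.15, 0, 0, 0, 0, 0, 0.1, 0, 0, 0, 0, 0, 0, 0, 0, 0, 0, 0]'

```text
time: 15.75
tool_pos: [529.0, 181.8, 94.7]
tcp_rot: [36.0, 90.0, 11.4]
ft_force: [0.1, 0.6, -0.7]
finger_gap: 33.1
```

Emit:
drive_tool --moves '[0.1, 0, 0, 0, 0, 0, 0, 0, 0, 0, 0, 0]'

```text
time: 15.92
tool_pos: [528.9, 181.7, 93.5]
tcp_rot: [32.0, 90.0, 7.4]
ft_force: [0.0, 0.3, -0.5]
finger_gap: 33.1
```

Emit:
drive_tool --moves '[0.1, 0, 0, 0, 0, 0, 0, 0, 0, 0, 0, 0]'

```text
time: 16.08
tool_pos: [529.2, 181.9, 93.2]
tcp_rot: [48.2, 90.0, 23.6]
ft_force: [-2.0, 0.2, 3.5]
finger_gap: 33.3
```

Emit:
drive_tool --moves '[0.1, 0, 0, 0, 0, 0, 0, 0, 0, 0, 0, 0]'

```text
time: 16.25
tool_pos: [529.5, 182.2, 93.2]
tcp_rot: [53.1, 89.9, 28.4]
ft_force: [-5.0, 0.1, 10.3]
finger_gap: 33.5
```

Contact with the floor at about 10 N, at the expected height (TCP 93). Releasing.

Emit:
drive_tool --moves '[0, 0, 0, 0, 0, 0, 0, 0, 0, 0, 0, 0, 0, 0, 0, 0, 0, 0, -0.5, 0, 0, 0, 0, 0, -1.5, 0, 0, 0, 0, 0, -2.5, 0, 0, 0, 0, 0, -2.5, 0, 0, 0, 0, 0, -2.5, 0, 0, 0, 0, 0, -2.5, 0, 0, 0, 0, 0, -1, 0, 0, 0, 0, 0, 0, 0, 0, 0, 0, 0, 0, 0, 0, 0, 0, 0]' --hand 4.8

```text
time: 17.25
tool_pos: [529.0, 181.7, 221.2]
tcp_rot: [38.8, 90.0, 14.2]
ft_force: [-0.3, -0.3, -0.3]
finger_gap: 47.5
```

Run:
```python
from h import *
d=snap('wrist','w7')
P=cloud(d);m=(np.hypot(P[...,0]-528,P[...,1]-183)<25)&(P[...,2]>100)&(P[...,2]<150);print(np.percentile(P[m][:,2],[50,75,90]))
plan([492.4,-332.5,220],72.2)
```

```text
[123.67580212 124.54602281 125.07701892]
t 17.3 pos [528.2 181.5 219.8] psi 65.4 F [-0.   0.3  0.3] gap 48.1 j1 13.7 j6 -51.7
-> psi 72.2 rotvec [-6.82 -0.09  0.06] shift(after) cm [-2.000e-02 -5.004e+01  1.230e+01]
```

View pics/w7.png

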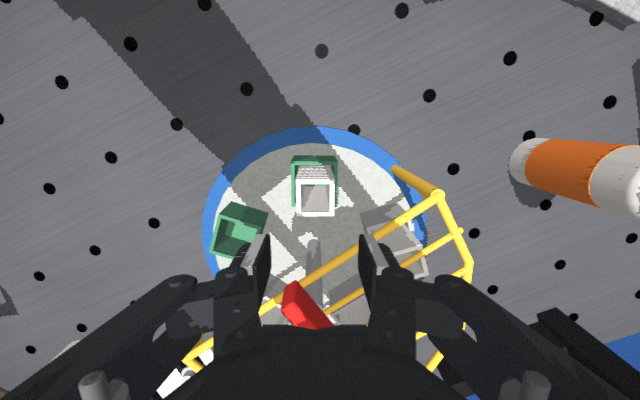

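Sample 1's top reads 124 mm, so it is fully seated; it's visible upright at px (315,190). Going for sample 2.

Emit:
drive_tool --moves '[0, 0, 0, -6.8, 0, 0, 0, -1.5, 0.4, 0, 0, 0, 0, -3.1, 0.76, 0, 0, 0, 0, -3.1, 0.76, 0, 0, 0, 0, -3.1, 0.76, 0, 0, 0, 0, -3.1, 0.76, 0, 0, 0, 0, -3.1, 0.76, 0, 0, 0, 0, -3.1, 0.76, 0, 0, 0, 0, -3.1, 0.76, 0, 0, 0, 0, -3.1, 0.76, 0, 0, 0, 0, -3.1, 0.76, 0, 0, 0, 0, -3.1, 0.76, 0, 0, 0, 0, -3.1, 0.76, 0, 0, 0, 0, -3.1, 0.76, 0, 0, 0, 0, -3.1, 0.76, 0, 0, 0, 0, -3.1, 0.76, 0, 0, 0, 0, -3.1, 0.76, 0, 0, 0, 0, -2, 0.5, 0, 0, 0, 0, 0, 0, 0, 0, 0, 0, 0, 0, 0, 0, 0]' --hand 6

```text
time: 18.97
tool_pos: [491.7, -332.2, 218.6]
tcp_rot: [156.6, 89.8, 138.6]
ft_force: [0.4, 0.1, -0.4]
finger_gap: 59.9
```

```bash
python3 - <<'E'
from h import *
d=snap('wrist','w8')
plan([492.4,-332.5,67],72.2)
E
python3 samp.py w8
```

```text
t 19.02 pos [ 492.1 -331.2  219.1] psi 72.1 F [0.6 1.  0.6] gap 60.3 j1 -38.9 j6 -111.0
-> psi 72.2 rotvec [-0.07 -0.2  -0.1 ] shift(after) cm [15.21 -0.11  0.07]
sample [311. 194.] [ 491.5 -333.5] [33.6 35.1] yaw 72.0
```

View pics/w8.png

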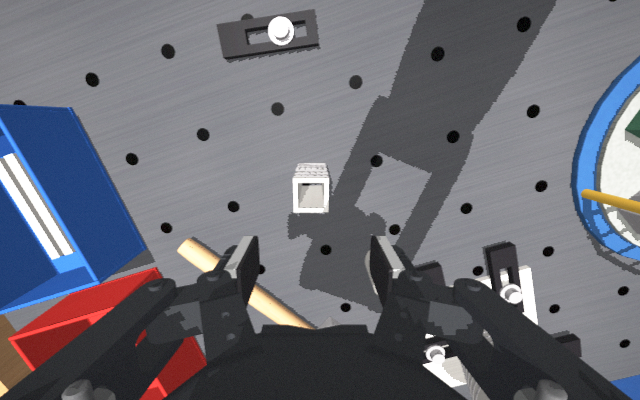

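Sample 2 is centred at px (311,194) between the fingers, and the hammer's handle at (240,280) is clear of them. Descending.

Emit:
drive_tool --moves '[2.5, -0.2, 0, 0, 0, 0, 3, 0, 0, 0, 0, 0, 3, 0, 0, 0, 0, 0, 2.5, 0, 0, 0, 0, 0, 2, 0, 0, 0, 0, 0, 1.5, 0, 0, 0, 0, 0, 0.7, 0, 0, 0, 0, 0, 0, 0, 0, 0, 0, 0, 0, 0, 0, 0, 0, 0]'

```text
time: 19.77
tool_pos: [492.5, -332.9, 69.5]
tcp_rot: [145.6, 90.0, 127.8]
ft_force: [0.5, -0.1, 0.7]
finger_gap: 59.8
```

Emit:
drive_tool --moves '[0, 0, 0, 0, 0, 0, 0, 0, 0, 0, 0, 0, 0, 0, 0, 0, 0, 0, 0, 0, 0, 0, 0, 0, 0, 0, 0, 0, 0, 0]' --hand 2.5

```text
time: 20.18
tool_pos: [493.4, -334.7, 71.3]
tcp_rot: [-19.8, 89.8, -37.6]
ft_force: [-0.3, -0.1, 6.4]
finger_gap: 33.3
```

Emit:
drive_tool --moves '[-1, 0, 0, 0, 0, 0, -2, 0, 0, 0, 0, 0, -2.5, 0, 0, 0, 0, 0, -2.5, 0, 0, 0, 0, 0, -2.5, 0, 0, 0, 0, 0, -2.5, 0, 0, 0, 0, 0, -2, 0, 0, 0, 0, 0, -1, 0, 0, 0, 0, 0, 0, 0, 0, 0, 0, 0, 0, 0, 0, 0, 0, 0]'

```text
time: 21.02
tool_pos: [492.3, -333.8, 229.3]
tcp_rot: [-9.7, 90.0, -27.5]
ft_force: [-0.2, 0.1, -2.3]
finger_gap: 33.2
```

Run:
```python
from h import *
plan([549.9,73.6,228],72.2)
```

```text
t 21.02 pos [ 492.3 -333.8  229.3] psi 72.2 F [-0.2  0.1 -2.3] gap 33.2 j1 -39.1 j6 -111.3
-> psi 72.2 rotvec [-0.02  0.01  0.  ] shift(after) cm [ 0.13 40.55 -6.97]
```

Emit:
drive_tool --moves '[0, 1.45, -0.25, 0, 0, 0, 0, 2.9, -0.5, 0, 0, 0, 0, 2.9, -0.5, 0, 0, 0, 0, 2.9, -0.5, 0, 0, 0, 0, 2.9, -0.5, 0, 0, 0, 0, 2.9, -0.5, 0, 0, 0, 0, 2.9, -0.5, 0, 0, 0, 0, 2.9, -0.5, 0, 0, 0, 0, 2.9, -0.5, 0, 0, 0, 0, 2.9, -0.5, 0, 0, 0, 0, 2.9, -0.5, 0, 0, 0, 0, 2.9, -0.5, 0, 0, 0, 0, 2.9, -0.5, 0, 0, 0, 0, 2.9, -0.5, 0, 0, 0, 0, 1.4, -0.22, 0, 0, 0, 0, 0, 0, 0, 0, 0]'

```text
time: 22.35
tool_pos: [548.6, 77.3, 227.0]
tcp_rot: [-179.4, 89.8, 163.0]
ft_force: [-0.2, -0.8, -2.0]
finger_gap: 33.4
```

Emit:
drive_tool --moves '[0, 0, 0, -6.5, 0, 0, 0, 0, 0, -6.5, 0, 0, 0, 0, 0, -6.5, 0, 0, 0, 0, 0, -6.5, 0, 0, 0, 0, 0, -6.5, 0, 0, 0, 0, 0, -6.5, 0, 0, 0, 0, 0, -6.5, 0, 0, 0, 0, 0, -6.5, 0, 0, 0, 0, 0, -6.5, 0, 0, 0, 0, 0, -6.5, 0, 0, 0, 0, 0, 0, 0, 0, 0, 0, 0, 0, 0, 0, 0, 0, 0, 0, 0, 0]'

```text
time: 23.43
tool_pos: [549.5, 73.3, 228.6]
tcp_rot: [139.2, 89.9, -173.8]
ft_force: [0.2, -0.3, -1.2]
finger_gap: 33.3
```

Run:
```python
from h import *
d=snap('wrist','w9')
plan([549.9,73.6,150],137.4)
```

```text
t 23.48 pos [549.7  73.4 228.8] psi 137.0 F [-0.7 -0.1 -1. ] gap 33.2 j1 2.3 j6 -134.7
-> psi 137.4 rotvec [-0.41 -0.04 -0.04] shift(after) cm [ 7.88 -0.    0.03]
```

View pics/w9.png

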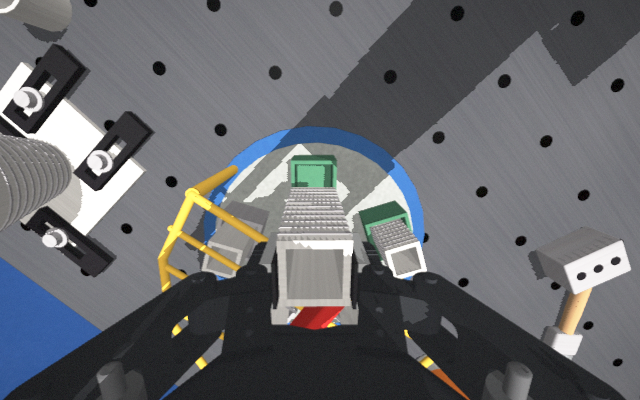

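Pocket B is in line below the held sample, centred near column 314. Sample 1 stands at (400,245). I'll descend to just above the rim and check again.

Emit:
drive_tool --moves '[1, -0.1, 0.1, -0.4, 0, 0, 2, 0, 0, 0, 0, 0, 2, 0, 0, 0, 0, 0, 1.8, 0, 0, 0, 0, 0, 0.8, 0, 0, 0, 0, 0, 0, 0, 0, 0, 0, 0, 0, 0, 0, 0, 0, 0]'

```text
time: 24.07
tool_pos: [551.2, 73.6, 153.2]
tcp_rot: [134.6, 89.9, -177.8]
ft_force: [-0.7, -0.5, -1.7]
finger_gap: 33.3
```

Run:
```python
from h import *
d=snap('wrist','w10')
plan([549.9,73.6,94],137.4)
cv2.imwrite('pics/w10z.png',cv2.resize(d['image'][100:270,210:430,::-1],None,fx=3.5,fy=3.5))
```

```text
t 24.12 pos [552.   73.6 154.3] psi 137.6 F [ 0.6 -0.2 -0.6] gap 33.4 j1 2.3 j6 -135.2
-> psi 137.4 rotvec [0.17 0.04 0.04] shift(after) cm [ 6.03  0.15 -0.14]
```

View pics/w10z.png

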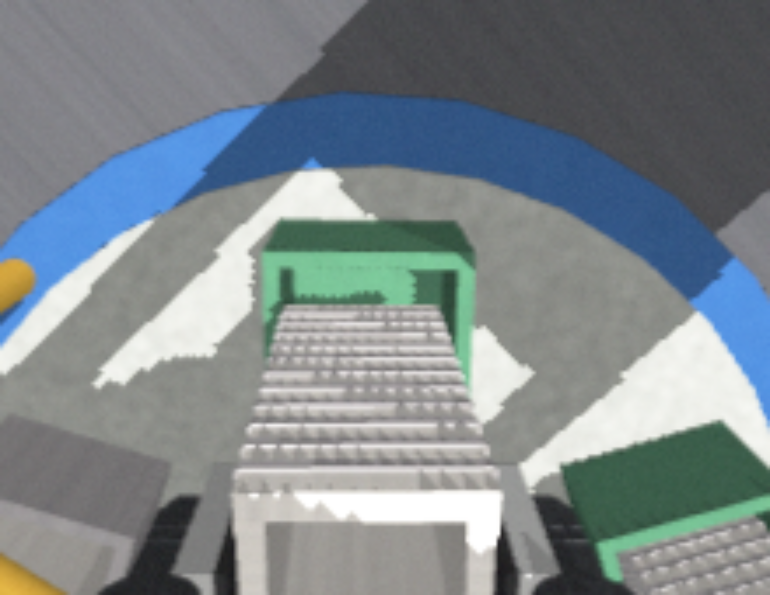

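Run:
```python
from h import *
for f in ('w5','w6','w7','w9','w10'):
    d=pickle.load(open(f+'.pkl','rb'));P=cloud(d);s=d['state']
    hsv=cv2.cvtColor(d['image'],cv2.COLOR_RGB2HSV);H,S,V=cv2.split(hsv);g=((H>60)&(H<95)&(S>70))&(np.abs(P[...,2]-70)<4)
    for nm,c0,a in (('a',(527.8,183),155.4),('b',(549.9,73.6),227.4)):
        q=g&(np.hypot(P[...,0]-c0[0],P[...,1]-c0[1])<40)
        vu=np.argwhere(q)
        if len(vu)<60: continue
        w=toplane(d,vu[:,::-1],70)[:,:2].astype(np.float32);rc=cv2.minAreaRect(w)
        # outer front edge: fit line to the outermost pts
        u=np.array([np.cos(np.radians(a)),np.sin(np.radians(a))]);t=np.array([-u[1],u[0]]);R=(w-[614.2,143.5])@u;T=(w-[614.2,143.5])@t
        b=np.round(T/1.5);e=[(T[b==k].mean(),R[b==k].max()) for k in range(-13,14) if (b==k).any()];e=np.array(e);k=np.polyfit(e[:,0],e[:,1],1)
        print(f,nm,len(vu),'rect',np.round(rc[0],1),np.round(rc[1],1),'joint %.1f'%((rc[2]-a+45)%90-45),'edge-joint %.1f r %.1f'%(np.degrees(-np.arctan(k[0])),k[1]),'tang',T.min().round(1),T.max().round(1))
```

```text
w5 a 328 rect [515.9 188.2] [48.9 25.5] joint 0.3 edge-joint -0.4 r 120.4 tang -24.2 24.7
w5 b 580 rect [549.2  74.6] [50.2 52.2] joint 0.1 edge-joint -0.1 r 119.3 tang -27.4 24.9
w6 a 532 rect [516.5 188. ] [49.1 26.3] joint -0.5 edge-joint -0.0 r 120.3 tang -24.5 24.8
w6 b 564 rect [543.2  80. ] [50.3 37.4] joint 0.1 edge-joint 0.4 r 119.6 tang -28.0 9.4
w7 a 405 rect [527.9 183.5] [49.  49.8] joint -0.1 edge-joint 0.0 r 120.0 tang -25.0 24.0
w7 b 504 rect [548.6  74.9] [50.  52.5] joint -0.8 edge-joint -0.6 r 119.4 tang -28.0 24.2
w9 a 298 rect [527.2 181.6] [50.6 49.1] joint 0.8 edge-joint -65.1 r 89.8 tang -23.9 26.7
w9 b 340 rect [541.9  66. ] [28.9 49.4] joint -0.5 edge-joint -0.4 r 120.4 tang -25.4 23.9
w10 a 485 rect [518.2 166.3] [24.1 54. ] joint -14.2 edge-joint 0.0 r 119.9 tang 0.9 27.7
w10 b 570 rect [542.7  66.7] [32.8 49.7] joint -1.4 edge-joint 0.2 r 120.6 tang -25.7 24.0
```

Run:
```python
from h import *
d=pickle.load(open('w10.pkl','rb'));s=d['state']
M=Ro.from_euler('xyz',s['tcp_rot'],degrees=True).as_matrix()
def loc(x,y,z):
    q=toplane(d,[x/3.5+210-.36,y/3.5+100-.36],z)[0]-s['tool_pos'];return (q@M[:,1:]).round(1)
z=s['tool_pos'][2]-70
print('sample bottom front L,R',z,loc(282,306,z),loc(443,306,z))
print('rim outer front L,R',loc(263,251,70),loc(475,258,70))
```

```text
sample bottom front L,R 83.21052555015157 [-17.7 -16.2] [ 18.4 -16.2]
rim outer front L,R [-23.  -26.2] [ 26.8 -24.5]
```

Emit:
drive_tool --moves '[0, 0.15, -0.15, 0.2, 0, 0, 0.5, 0, 0, 0, 0, 0, 1, 0, 0, 0, 0, 0, 1, 0, 0, 0, 0, 0, 1, 0, 0, 0, 0, 0, 1, 0, 0, 0, 0, 0, 0.8, 0, 0, 0, 0, 0, 0, 0, 0, 0, 0, 0, 0, 0, 0, 0, 0, 0]'

```text
time: 24.87
tool_pos: [548.7, 73.5, 99.4]
tcp_rot: [136.0, 89.9, -176.7]
ft_force: [-0.1, -0.3, -1.3]
finger_gap: 33.4
```

Emit:
drive_tool --moves '[0.15, 0, 0, 0, 0, 0, 0.1, 0, 0, 0, 0, 0, 0, 0, 0, 0, 0, 0]'

```text
time: 25.12
tool_pos: [549.8, 73.5, 98.4]
tcp_rot: [-45.4, 89.9, 2.0]
ft_force: [0.1, 0.8, -2.2]
finger_gap: 33.4
```

Emit:
drive_tool --moves '[0.15, 0, 0, 0, 0, 0, 0.1, 0, 0, 0, 0, 0, 0, 0, 0, 0, 0, 0]'

```text
time: 25.37
tool_pos: [549.3, 73.5, 95.4]
tcp_rot: [133.1, 90.0, -179.6]
ft_force: [-0.3, -0.3, -1.7]
finger_gap: 33.3
```

Emit:
drive_tool --moves '[0.1, 0, 0, 0, 0, 0, 0, 0, 0, 0, 0, 0]'

```text
time: 25.53
tool_pos: [549.6, 73.4, 95.3]
tcp_rot: [-70.9, 90.0, -23.5]
ft_force: [-2.3, -1.6, 4.5]
finger_gap: 33.5
```

Emit:
drive_tool --moves '[0, 0, 0, 0, 0, 0, 0, 0, 0, 0, 0, 0, 0, 0, 0, 0, 0, 0, -0.5, 0, 0, 0, 0, 0, -1.5, 0, 0, 0, 0, 0, -2.5, 0, 0, 0, 0, 0, -2.5, 0, 0, 0, 0, 0, -2.5, 0, 0, 0, 0, 0, -2.5, 0, 0, 0, 0, 0, -3, 0, 0, 6, 0, 0, -3, 0, 0, 6, 0, 0, -3, 0, 0, 6, 0, 0, -1, 0, 0, 6, 0, 0, 0, 0, 0, 6, 0, 0, 0, 0, 0, 6, 0, 0, 0, 0, 0, 0, 0, 0]' --hand 4.8

```text
time: 26.87
tool_pos: [549.5, 73.5, 315.3]
tcp_rot: [-8.8, 89.9, 2.3]
ft_force: [-0.1, 0.5, -0.7]
finger_gap: 48.1
```

Run:
```python
from h import *
plan([614,143,310],101.4)
```

```text
t 26.87 pos [549.5  73.5 315.3] psi 101.1 F [-0.1  0.5 -0.7] gap 48.1 j1 2.3 j6 -98.8
-> psi 101.4 rotvec [-0.3   0.06  0.01] shift(after) cm [0.53 5.54 7.69]
```

Emit:
drive_tool --moves '[0, 1.4, 1.9, 0, 0, 0, 0, 1.4, 1.9, 0, 0, 0, 0, 1.4, 1.9, 0, 0, 0, 0, 1.4, 1.9, 0, 0, 0, 0, 0, 0, 0, 0, 0, 0, 0, 0, 0, 0, 0]'

```text
time: 27.37
tool_pos: [612.8, 144.1, 313.5]
tcp_rot: [179.8, 89.9, -168.6]
ft_force: [0.4, -0.5, -0.2]
finger_gap: 47.9
```

```bash
python3 - <<'E'
from h import *
d=snap('wrist','w11');snap('scene','s11');snap('top','t11')
P=cloud(d)
for c in ((527.8,183),(549.9,73.6)):
    m=(np.hypot(P[...,0]-c[0],P[...,1]-c[1])<28)&(P[...,2]>110)&(P[...,2]<140)
    for cc in cv2.findContours(m.astype(np.uint8),0,1)[0]:
        if cv2.contourArea(cc)>60: rc=cv2.minAreaRect(toplane(d,cc[:,0],124)[:,:2].astype(np.float32));print(rc,np.percentile(P[m][:,2],[10,50,90]).round(1))
E
python3 meas.py w11
```

```text
((528.2150268554688, 183.72642517089844), (35.400238037109375, 35.173255920410156), 65.66991424560547) [117.1 124.1 125.3]
((550.037841796875, 75.07414245605469), (35.24055480957031, 35.22880554199219), 46.94694900512695) [116.8 124.2 125.3]
handle c [612.8 143.1] [68. 13.] yaw 11.1 z 186.2
bar: stand yaw 11.49, bar x rel handle -19.5 1461 z 141.8
joint -0.35 deg
```

View pics/w11.png

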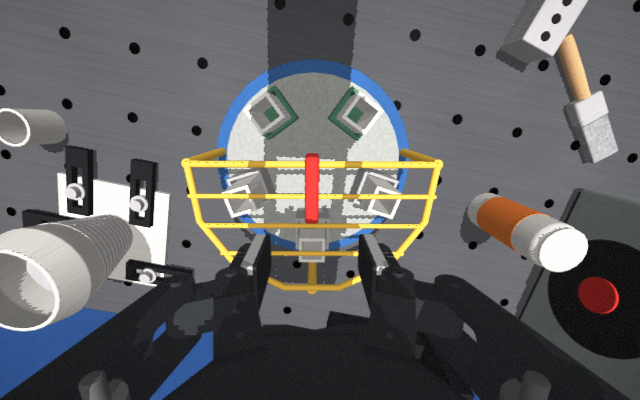

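View pics/s11.png

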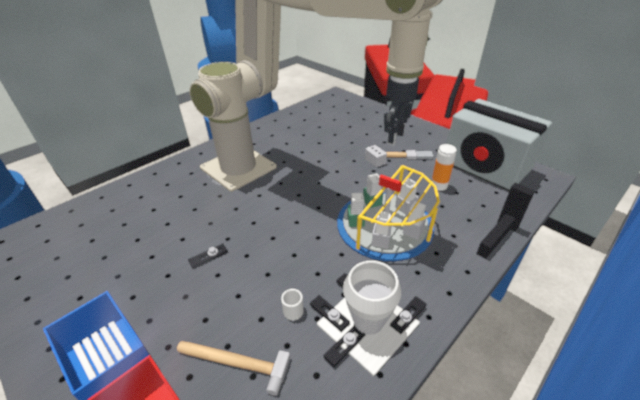

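The wrist view shows both samples upright in the green pockets at px (270,112) and (355,112), with tops at 124 mm. The carousel is at -0.35° and the bystanders stand where they were in the scene view. The gripper is clear, so I'm handing in.

```bash
python3 -c "
from bench import r
print(r.hand_in())"
```

```text
the job is handed in; nothing more can be done
None
```

I turned the carousel about 49° by its red handle until the two green pockets stood evenly in the open front. I then put one sample in each pocket, let go, pulled the gripper clear and handed in at about 27.5 s of the 67 s allowed.

**Carousel:** it measured -0.2° from even right after turning and -0.35° at the end, within what the camera can resolve. A rougher check on the pocket rims along the way ranged from about -0.8° to +0.8°. One partly hidden rim read -1.4°, but the pocket's outer edge in the same picture read +0.2°.

**Samples:** both tops read 124 mm, which is right for standing fully down on the pocket floor. Both are upright and centred to within about 1.5 mm. When the samples touched the floor, the wrist force was about 10 N for the first and 5 N for the second.

**Everything else:** the hammer, brush, can, block, strap and round tube look unmoved in the last pictures. I judged that by eye and did not measure their positions.

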